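# Set the last leg of the console riser to its ring and lock it

### The job

The little riser for the paging console lies upside down on the desk and only one of its four legs, the one sticking out too far with its green cam lever open, still has to be set. Push that spring-loaded leg in by its rubber foot until the red ring is level with the top edge of the black clamp collar, as on the other three legs, and, keeping hold of the foot so that the ring stays there, swing the green lever fully closed. Finish still gripping the foot, with the ring at the collar's edge and the lever closed, and leave the mug, the red tube, the screwdriver and the spare foot alone.

Things in the scene. Friction and masses are not known exactly. Their poses are not given: they have to be found in the camera images.
- riser: console riser lying upside down, heavy, does not move. Board 240 (x) x 320 (y) mm, its upward face 21 mm above the desk; origin on the desk under the board's centre, z up. Upright legs at x = +-90, y = +-130 mm: dark tube, black collar, bright sliding tube 22 mm across, black rubber foot. Three are set and locked (feet 147 to 167 mm above the desk); the one to set is at x = +90, y = -130
- collar_top (a point): centre of the top edge of the black clamp collar (32 mm across) of the leg to set, 128 mm above the desk, on the leg's axis
- ring (a point): middle of the red ring (4 mm high) round the sliding tube of the leg to set, on the leg's axis, 19 mm below the foot's underside
- foot: black rubber foot on top of the leg to set: upright disc 46 mm across, 20 mm high, origin at the centre of its underside, z up; nothing above it. It swivels freely about the leg's upright axis, so a gripper holding it from above can turn about that axis while the leg stays at its length. Its underside is 147 mm above the desk with the leg at its mark
- leg (a joint): slide of the leg to set: height in m of the red ring's middle above the collar's top edge; 0 at the mark, positive too far out; travel -0.0055 to 0.055. With the lever open a spring drives it out to 0.055 whenever it is let go (net push about 2.5 N there, 6 N at the mark); the closed lever locks it
- lever (a joint): green cam lever on that leg's collar, rad: 0 fully closed (at its stop), 1.2 to 1.6 open (pointing out from the leg). Upright pivot beside the leg; seen from above it closes counter-clockwise. It stays where it is left; about 1 N at its tip turns it, about 10 N near the pivot once nearly closed, as its eccentric bites on the leg
- lever_pivot (a point): on the lever's pivot axis, level with the collar's top edge, 20 mm from the leg's axis. Pivot barrel (12 mm across) and collar ear end 4 mm below the collar's top edge, so finger ends may pass above them. The blade's pushing face (the side away from the leg when closed) is 21 mm from the leg's axis when closed, square to the line from leg to pivot
- lever_tip (a point): end of the lever blade: 30 mm straight out from the pivot, then 20 mm bent 29 degrees leg-wards; 4.5 thick, 22 below to 13.5 mm above the collar's top edge. Fingers gripping the foot and reaching 15 mm below its underside, one about 55 degrees clockwise (from above) of the pivot, push the lever closed by turning counter-clockwise about the leg till that finger is 0 to 12 degrees past the pivot
- mug: white mug, 78 mm across and 92 mm high, loose on the desk; origin at the centre of its underside; leave alone
- tube: red sweet tube, 38 mm across and 95 mm high, loose on the desk; origin at the centre of its underside; leave alone
- driver: screwdriver 150 mm long lying on the upturned board; leave alone
- spare: spare black rubber foot, 46 mm across and 20 mm high, lying on the upturned board; origin at the centre of its underside; leave alone

How it is judged:
By the outcome, as a careful person would: the job done as asked, in the order asked, and still so for the second after the job is handed in, while the arm keeps its last pose, push and grip.
It also fails if it takes over 38 s, if anything falls off the work surface, if the arm or the gripper's body presses on something with over 40 N, if the wrist force passes 120 N, or if a joint passes its speed limit or range.

### The arm

A 6-joint arm with a two-finger parallel gripper is mounted at the origin on the work surface. World frame = base frame: x ahead of the robot, y to its left, z up, the work surface at z = 0. Lengths are in mm, angles in rad, forces in N, time in s.
With the tool pointing down it reaches from about 300 to 775 mm from the base axis. Payload 14.6 kg.
Tool frame: the origin (TCP) lies between the finger pads; the fingertips stand 22 mm ahead of it and the grasp point (between the pads) lies 3 mm ahead of it (finger_overhang is the distance from the TCP to the fingertips, in mm); z points along the fingers, y is the direction in which the jaws open and shut (so a half turn about z gives the same grasp; the last joint's range is limited). The gripper opens to 94 mm and grips with 3 to 60 N. Pads are 16 mm wide; open, the fingers measure 119 mm over their backs; the gripper's body (75 mm by 177 mm) begins 78 mm behind the grasp point.
Start: joints at [1.171, 0.3, 1.521, -0, 1.321, -0.067], TCP at [179.677, 519.813, 227.446] pointing down, gripper open.
Joint ranges: [-3.03, 3.03], [-0.79, 2.21], [0.23, 2.52], [-1.04, 4.18], [0, 3.07], [-2.55, 2.55]. Speed limits (rad/s): [2.22, 2.22, 2.57, 3.14, 3.14, 3.14].

### API

Orientations are given as [roll, pitch, yaw] about the fixed x, y, z axes, in that order (R = Rz(yaw) Ry(pitch) Rx(roll)).
In Python, from cell import * gives the robot as it stands.
- The arm moves only by the tool jog_arm, never from a script. Its argument "increments" is a list of rows, each a list of 7 numbers: the shift along the tool's x, y, z in cm, then the turn, a rotation vector about the tool's x, y, z in degrees, then the finger opening in cm, from 0 to 9.4. In form: [[x, y, z, wx, wy, wz, grip], ...]. A call has 1 to 20 rows; each row shifts and turns the commanded pose from where the row before left it, along the tool's axes as they then stand; what a row does not reach is not made up. A row lasts 1/8 s, in which the tool goes at most 62.5 mm and 10.7 degrees, less where a joint would pass 70% of its speed; a pose out of reach is approached as far as the arm can. A call is refused whole if a number of a shift passes 6.25 or a number of a turn 10.7, either way. A call with a gripper value outside its range is refused whole. The fingers move at their own pace and stop on an object; "squeeze" is the grip in N (left out, the last holds). Time passes only in rows, so rows that do not move let the fingers close. It gives the time, the measured TCP pose, the force and the opening at its end, in the units of the state.
- read_state(): the state, without advancing time (a new reading comes with each control period).
- camera(name): name is "side" or "top" or "wrist"; returns a dict with "image" (400x640x3 uint8, red, green, blue), "K" (3x3 intrinsics, pixels), "rvec" (rotation vector, rad) and "tvec" (3), from world to camera coordinates, as OpenCV has them. Camera axes: x right, y down, z forward; pixel columns grow to the right and rows downward; lengths in mm; the calibration is good to about 2 mm. A picture is of the moment at which its call begins. There is no depth.
- sign_off(): hands the job in, once; it reports no verdict.
Trained networks look in a picture, given as the dict that the camera call returned (one of the last four; its "shot" number tells which), for a name from the list of things; names that differ only in an ending like _2 or _b are one class to them, and where a whole thing is asked for, a point or a joint stands for the part that bears it (a point fixed in the world has none). Each returns a list of dicts, best first, with "conf" (0 to 1); they miss things now and then, are a little off and sometimes report something else, mostly with a low value. They report only what shows in the picture. A call takes as long as a camera call.
- recognise(picture, name): "centre" ([x, y, z] in mm, in the coordinates of the camera as it stood for that picture, good to about 4 mm: the middle of the surface that is visible of it).
- regions_of(picture, name): "mask" (400x640 bool, what is visible of it).
The state is a dict: "clock": time; "joints": joint angles; "qd": joint speeds; "effort": joint torques, N m; "eef_pos": TCP position; "eef_rot": TCP orientation; "wrist_force": force on the tool from outside, world axes, zero at the start; "moment": the same for the moment, N m; "finger_gap": finger opening in mm.
Only numpy, scipy, OpenCV 4.12 (cv2) and the standard library are available. Lean on these libraries where they do the work, as an engineer would, in place of code of your own. Each camera call takes 0.05 s, during which the arm holds its last target.

## Working session

There is one attempt and no reset: what is moved stays moved. The work goes in short steps, Python scripts to look and compute and a tool call to move; the robot and the scene stay as the last step left them, time stands still between calls to the robot, and variables do not carry over. Pictures are saved under pics/ and viewed, and the job is handed in when it is done.

Besides the shell and the picture viewer there is one more tool, called after "Call:" in YAML: its name, and indented under it one key for each argument. jog_arm: Moves the arm, as the interface text tells. Its arguments: {"type":"object","properties":{"increments":{"type":"array"},"squeeze":{"type":"number"}},"required":["increments"]}

```bash
ls; mkdir -p pics; cat > h.py <<'E'
from cell import *
import numpy as np, cv2
def cam2w(d,p):
    R=cv2.Rodrigues(np.array(d["rvec"],float))[0]; return R.T@(np.array(p)-np.array(d["tvec"]).ravel())
def w2p(d,p):
    return cv2.projectPoints(np.array(p,float).reshape(-1,3),np.array(d["rvec"],float),np.array(d["tvec"],float),np.array(d["K"]),None)[0].reshape(-1,2)
def ray_z(d,uv,z):
    R=cv2.Rodrigues(np.array(d["rvec"],float))[0]; t=np.array(d["tvec"]).ravel()
    c=-R.T@t; v=R.T@np.linalg.inv(d["K"])@np.array([uv[0],uv[1],1.]); return c+v*(z-c[2])/v[2]
def save(d,n): cv2.imwrite("pics/"+n,d["image"][:,:,::-1])
E
python3 - <<'E'
from h import *
np.set_printoptions(precision=1,suppress=True)
print(read_state())
for n in ["top","side","wrist"]:
    d=camera(n); save(d,n+"0.png"); R=cv2.Rodrigues(np.array(d["rvec"],float))[0]
    print(n,-R.T@np.array(d["tvec"]).ravel())
    for o in ["riser","foot","lever","lever_tip","lever_pivot","collar_top","ring","spare","mug","tube"]:
        for r in recognise(d,o)[:4]: 
            w=cam2w(d,r["centre"]); print(o,round(r["conf"],2),w,w2p(d,w)[0])
E
```

```text
pics
{'clock': 0.0, 'joints': array([ 1.2,  0.3,  1.5,  0. ,  1.3, -0.1]), 'qd': array([ 0.,  0., -0.,  0., -0.,  0.]), 'effort': array([  0. , -53.2, -35.3,   0.1,   0. ,  -0. ]), 'eef_pos': array([179.6, 519.6, 226.9]), 'eef_rot': array([-3.1, -0. ,  2.8]), 'wrist_force': array([-0.2, -1.6,  0.3]), 'moment': array([ 0.,  0., -0.]), 'finger_gap': 94.16425810353145}
top [ 371.3   91.8 1230.8]
riser 0.83 [493.7 -35.1  19.4] [361.4 194.6]
foot 0.51 [ 578.2 -156.4  222.5] [422.1 151.4]
lever 0.64 [ 626.2 -154.2  134.5] [412.8 139.7]
lever_tip 0.54 [ 624.3 -149.9  130.1] [410.8 140.8]
lever_pivot 0.48 [ 621.2 -150.8  131.6] [411.2 141.9]
ring 0.64 [ 578.8 -164.6  226.6] [426.  150.9]
spare 0.79 [517.3  28.7  39.1] [339.1 184.9]
mug 0.66 [452.9 272.2  20.3] [250.9 207.1]
tube 0.77 [ 478.3 -284.4   84.3] [457.9 199.7]
side [ 153.6 -547.2  764.7]
riser 0.81 [484.5 -81.5  19.5] [345.5 283.9]
foot 0.71 [ 571.4 -164.1  220.8] [415.  227.6]
lever 0.49 [ 615.4 -159.1  129.6] [423.9 250.5]
lever_tip 0.65 [ 468.  -300.3   81.1] [407.1 354.8]
lever_tip 0.47 [ 611.4 -157.1  131. ] [421.8 250.1]
lever_pivot 0.58 [ 617.6 -161.9  132.7] [426.  249.9]
lever_pivot 0.36 [ 575.9 -164.4  218. ] [416.8 227.9]
ring 0.91 [ 571.6 -166.3  212.4] [415.2 231.6]
spare 0.75 [513.5  26.8  43.6] [331.3 239.7]
spare 0.68 [ 576.3 -167.1  215. ] [417.7 229.9]
spare 0.64 [ 611.9 -157.9  131.7] [422.4 250.1]
mug 0.82 [440.5 261.4  68.9] [260.4 185.7]
tube 0.77 [ 468.7 -301.6   80.2] [407.8 355.5]
wrist [110.5 543.7 386.2]
ring 0.26 [416.2 277.3   6.6] [217.4 375.6]
```

View pics/top0.png

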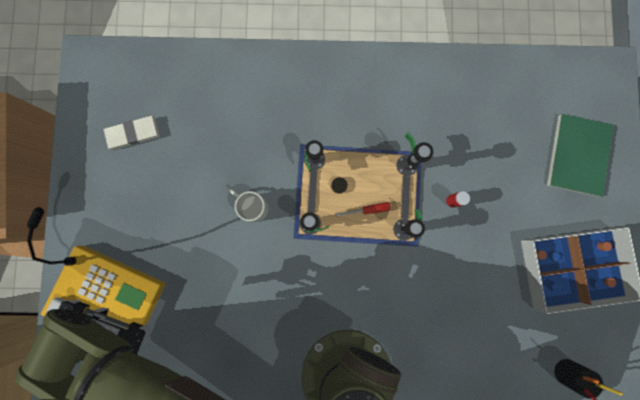

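View pics/side0.png

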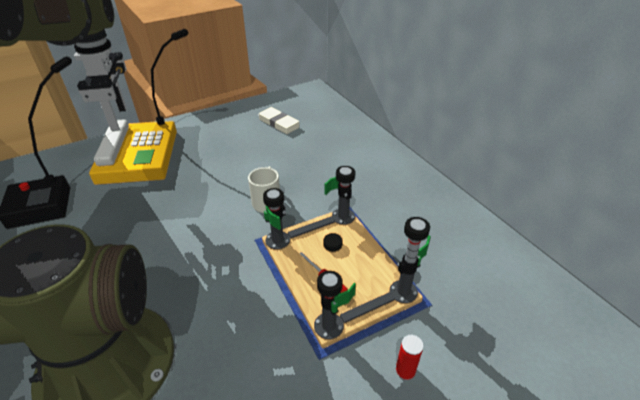

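```bash
python3 - <<'E'
import cv2
a=cv2.imread("pics/top0.png")[90:240,350:500]; b=cv2.imread("pics/side0.png")[170:320,340:490]
cv2.imwrite("pics/z0.png",cv2.resize(cv2.hconcat([a,b]),(800,400),interpolation=cv2.INTER_CUBIC))
E
```

```text
(no output)
```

View pics/z0.png

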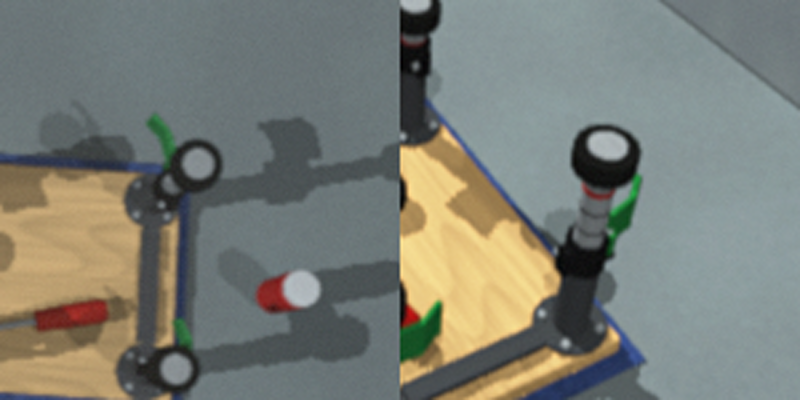

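The leg to set is at top px (424,151) and side px (415,228). The open lever points away from the robot, with its tip at about top px (408,134). Next I'll fit the riser pose from all four feet.

```bash
cat > fit.py <<'E'
from h import *
from scipy.optimize import least_squares
import cv2,sys
np.set_printoptions(precision=2,suppress=True)
D={}
for n in ["top","side"]:
    d=camera(n); D[n]=d; save(d,n+"1.png")
import pickle; pickle.dump(D,open("D.pkl","wb"))
guess={"top":[(314,149),(310,222),(416,229),(424,151)],"side":[(345,173),(273,195),(330,282),(417,225)]}
leg=np.array([[90,130],[-90,130],[-90,-130],[90,-130]]); H=[167,167,167,222]
obs={}
for n in D:
    g=cv2.cvtColor(D[n]["image"],cv2.COLOR_RGB2HSV); o=[]
    for (u,v) in guess[n]:
        w=g[v-14:v+14,u-14:u+14]
        m=((w[:,:,2]>115)&(w[:,:,1]<60)).astype(np.uint8)
        k,L,S,C=cv2.connectedComponentsWithStats(m)
        # component containing/nearest centre
        i=min(range(1,k),key=lambda i: np.hypot(*(C[i]-14))+ (100 if S[i,4]<15 else 0))
        o.append(C[i]+[u-14,v-14]); print(n,o[-1],S[i,4])
    obs[n]=np.array(o)
def pts(p):
    c,s=np.cos(p[2]),np.sin(p[2]); q=leg@np.array([[c,s],[-s,c]])+p[:2]
    return np.c_[q,H]
def res(p,ns=("top","side")): return np.concatenate([(w2p(D[n],pts(p))-obs[n]).ravel() for n in ns])
for ns in [("top",),("side",),("top","side")]:
    r=least_squares(res,[490,-30,0.],args=(ns,),loss="soft_l1"); print(ns,r.x,pts(r.x)[3],res(r.x,ns).reshape(-1,2).round(1).tolist())
E
python3 fit.py
```

```text
top [314.04 148.45] 80
top [309.11 221.11] 93
top [415.59 227.92] 90
top [424.03 150.92] 93
side [345.09 170.41] 70
side [272.81 193.55] 83
side [329.19 279.29] 154
side [417.48 224.03] 130
('top',) [495.52 -26.74  -0.05] [ 579.32 -160.83  222.  ] [[0.0, 0.1], [0.1, -0.1], [-0.0, -0.0], [-0.1, 0.1]]
('side',) [496.17 -25.53  -0.05] [ 579.68 -159.79  222.  ] [[0.0, 0.1], [0.2, 0.1], [0.2, -0.1], [-0.3, -0.0]]
('top', 'side') [495.77 -26.2   -0.05] [ 579.41 -160.38  222.  ] [[-0.2, -0.1], [-0.2, -0.3], [-0.3, -0.1], [-0.3, 0.0], [-0.0, 0.3], [0.1, 0.4], [0.2, 0.3], [-0.2, 0.2]]
```

Both cameras give the same leg axis to within about 1 mm: (579.4, -160.4). Next is the lever and pivot angle.

```bash
cat > lev.py <<'E'
from h import *
import pickle
from scipy.optimize import minimize
np.set_printoptions(precision=1,suppress=True)
D=pickle.load(open("D.pkl","rb")); A=np.array([579.4,-160.4])
M={}
for n,(x0,x1,y0,y1) in {"top":(395,440,120,165),"side":(405,440,225,275)}.items():
    hsv=cv2.cvtColor(D[n]["image"],cv2.COLOR_RGB2HSV); m=np.zeros(hsv.shape[:2],np.uint8)
    m[y0:y1,x0:x1]=((hsv[...,0]>45)&(hsv[...,0]<80)&(hsv[...,1]>100))[y0:y1,x0:x1]; M[n]=m
    ys,xs=np.nonzero(m); print(n,len(xs),xs.min(),xs.max(),ys.min(),ys.max())
    for u,v in list(zip(xs,ys))[::max(1,len(xs)//12)]:
        w=ray_z(D[n],(u,v),141.5)[:2]-A; print(u,v,w,np.hypot(*w),np.degrees(np.arctan2(w[1],w[0])))
# model: pivot angle ph, lever opening th
def outline(ph,th):
    e=np.array([np.cos(ph),np.sin(ph)]); 
    P=A+20*e
    a=ph+np.pi/2-th   # closing is CCW; closed direction = tangential CCW
    d1=np.array([np.cos(a),np.sin(a)]); b=a+np.radians(29); d2=np.array([np.cos(b),np.sin(b)])
    K=P+30*d1; T=K+20*d2
    return P,K,T,d1,d2
def render(n,ph,th):
    P,K,T,d1,d2=outline(ph,th); m=np.zeros((400,640),np.uint8)
    for p,q,d in [(P,K,d1),(K,T,d2)]:
        nn=np.array([-d[1],d[0]])*2.25
        c=[np.r_[x+s*nn,z] for x in(p,q) for s in(1,-1) for z in(106,141.5)]
        h=cv2.convexHull((w2p(D[n],c)*16).round().astype(np.int32))
        cv2.fillConvexPoly(m,h,1,shift=4)
    return m
if __name__=="__main__":
  for ns in [("top",),("side",),("top","side")]:
    best=[]
    for ph in np.radians(np.arange(-180,180,4)):
        for th in np.arange(1.1,1.65,.1):
            s=1
            for n in ns:
                r=render(n,ph,th); s*=(r&M[n]).sum()/(r|M[n]).sum()
            best.append((s,np.degrees(ph),th))
    best.sort(reverse=True); print(ns,np.array(best[:6]))
  im=[]
  ph,th=np.radians(best[0][1]),best[0][2]; print("PKT",outline(ph,th)[:3])
  for n,(x,y) in {"top":(385,105),"side":(385,200)}.items():
    a=D[n]["image"][:,:,::-1].copy(); c,_=cv2.findContours(render(n,ph,th),0,1); b=cv2.resize(a[y:y+75,x:x+75],(400,400),interpolation=2)
    for k in c: cv2.polylines(b,[((k-[x,y]+.5)*400/75).astype(int)],True,(0,0,255),1)
    im.append(b)
  cv2.imwrite("pics/lev.png",cv2.hconcat(im))
E
python3 lev.py
```

```text
top 80 405 415 133 153
407 133 [62.4 22.5] 66.35038251599616 19.777000371397268
407 135 [57.2 22.5] 61.469744544955304 21.446763522733097
407 136 [54.6 22.5] 59.05330309521582 22.383987784278705
407 137 [52.  22.5] 56.65524905097924 23.400336210875373
408 138 [49.4 20. ] 53.31370042525819 21.977616447166994
409 139 [46.9 17.4] 50.01093784304956 20.36658406529377
410 140 [44.3 14.9] 46.7547902768304 18.530336196221747
412 141 [41.8  9.8] 42.951247162839444 13.12673541847956
413 142 [39.3  7.2] 39.93404713006569 10.403551911416505
411 144 [34.  12.4] 36.15500602541722 19.989932304003943
413 145 [31.5  7.3] 32.306097363915505 12.98843276342355
414 146 [28.9  4.7] 29.315773322799508 9.267055348782169
413 148 [23.7  7.3] 24.795856695149606 17.147190163568293
412 152 [13.3  9.9] 16.5826420679137 36.7807011601554
side 137 417 429 235 265
427 235 [60.3 23.4] 64.67633478064847 21.19075374896868
427 239 [52.9 14.8] 54.963012373812056 15.621140281301022
426 243 [44.   7.4] 44.594791046610695 9.527101747849313
423 246 [33.5  4.1] 33.777906318562565 7.026050566567318
427 247 [38.6 -1.9] 38.658214
[... 241 characters left out ...]
23.534720141467414
423 254 [ 19.8 -12.1] 23.187201578707185 -31.351041710018684
422 256 [ 14.8 -15.1] 21.09559694597097 -45.528958133581305
418 260 [  1.6 -19. ] 19.10362299473299 -85.32687853058238
417 264 [ -6.5 -25.8] 26.60023412767476 -104.13968847584492
('top',) [[ 0.6  8.   1.5]
 [ 0.6  4.   1.4]
 [ 0.6  0.   1.4]
 [ 0.6 -4.   1.3]
 [ 0.6 12.   1.6]
 [ 0.6 -4.   1.2]]
('side',) [[ 0.7 -8.   1.1]
 [ 0.7 -4.   1.2]
 [ 0.6  0.   1.3]
 [ 0.6  4.   1.4]
 [ 0.6 -4.   1.1]
 [ 0.6  8.   1.5]]
('top', 'side') [[ 0.4 -4.   1.2]
 [ 0.4 -8.   1.1]
 [ 0.4  4.   1.4]
 [ 0.4  0.   1.3]
 [ 0.4  8.   1.5]
 [ 0.3 12.   1.6]]
PKT (array([ 599.4, -161.8]), array([ 628. , -152.9]), array([ 641.8, -138.5]))
```

View pics/lev.png

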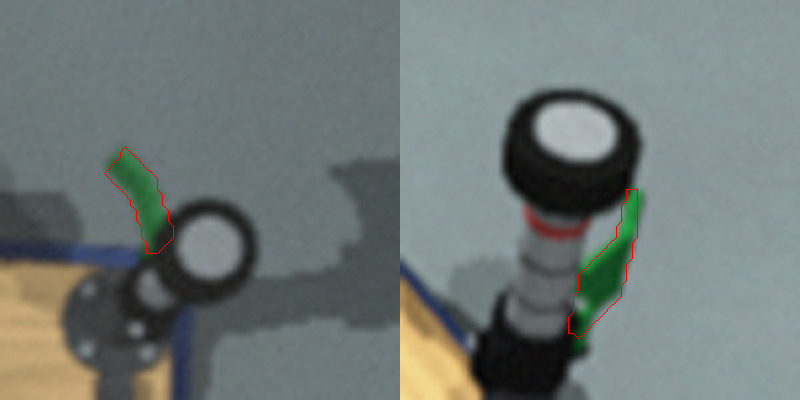

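```bash
cat > plan.py <<'E'
from h import *
from scipy.spatial.transform import Rotation as Ro
def plan(target,yawy,n,grip,z1=None,dec=1,nz=None):
    """target xyz mm, yawy = world angle deg of tool y, tool straight down"""
    s=read_state(); p=np.array(s["eef_pos"]); R=Ro.from_euler("xyz",s["eef_rot"])
    y=R.apply([0,1,0]); a0=np.degrees(np.arctan2(y[1],y[0])); print("start",p.round(1),"y ang",round(a0,2),"tilt",R.apply([0,0,1]).round(4),"F",np.round(s["wrist_force"],1),"M",np.round(s["moment"],2),"gap",round(s["finger_gap"],1),"t",s["clock"])
    d=(yawy-a0+180)%360-180; 
    if d>170:d-=360
    rows=[];p0=p.copy();a=a0
    for i in range(1,n+1):
        f=i/n; w=p0+f*(np.array(target)-p0)
        if nz: w[2]=p0[2]+min(1,i/nz)*(target[2]-p0[2])
        dw=w-p; r=np.radians(a); ty=np.array([np.cos(r),np.sin(r),0]); tx=np.array([-ty[1],ty[0],0])*-1; tz=np.array([0,0,-1.])
        # x = y cross z
        tx=np.cross(ty,tz)
        sh=[round(float(dw@t)/10,dec) for t in(tx,ty,tz)]
        wz=round(-(a0+f*d-a),1)
        p=p+10*(sh[0]*tx+sh[1]*ty+sh[2]*tz); a-=wz
        rows.append(sh+[0,0,wz,grip])
    print(str(rows).replace(" ","")); print("end",p.round(1),round(a,2))
E
python3 - <<'E'
from plan import *
print(read_state()["eef_rot"])
plan([579.4,-160.4,310],-58,17,9.4,nz=5)
E
```

```text
[3.14157871e+00 1.98002902e-05 2.80882823e+00]
start [179.7 519.8 227.4] y ang 70.93 tilt [ 0.  0. -1.] F [ 1.  -0.1  0.5] M [-0.   -0.01  0.  ] gap 94.0 t 1.75
[[-3.5,-3.0,-1.7,0,0,np.float64(7.6),9.4],[-3.9,-2.5,-1.6,0,0,np.float64(7.6),9.4],[-4.2,-2.0,-1.7,0,0,np.float64(7.6),9.4],[-4.5,-1.4,-1.6,0,0,np.float64(7.5),9.4],[-4.5,-0.8,-1.7,0,0,np.float64(7.6),9.4],[-4.7,-0.3,0.0,0,0,np.float64(7.6),9.4],[-4.6,0.4,0.0,0,0,np.float64(7.6),9.4],[-4.5,1.1,0.0,0,0,np.float64(7.6),9.4],[-4.4,1.6,0.0,0,0,np.float64(7.6),9.4],[-4.1,2.1,0.0,0,0,np.float64(7.5),9.4],[-3.8,2.7,0.0,0,0,np.float64(7.6),9.4],[-3.4,3.2,0.0,0,0,np.float64(7.6),9.4],[-2.9,3.5,0.0,0,0,np.float64(7.6),9.4],[-2.5,4.0,0.0,0,0,np.float64(7.6),9.4],[-1.9,4.2,0.0,0,0,np.float64(7.6),9.4],[-1.3,4.4,0.0,0,0,np.float64(7.5),9.4],[-0.7,4.6,0.0,0,0,np.float64(7.6),9.4]]
end [ 579.6 -159.9  310.4] -57.97
```

Call:
jog_arm:
  increments:
    - [-3.5,-3.0,-1.7,0,0,7.6,9.4]
    - [-3.9,-2.5,-1.6,0,0,7.6,9.4]
    - [-4.2,-2.0,-1.7,0,0,7.6,9.4]
    - [-4.5,-1.4,-1.6,0,0,7.5,9.4]
    - [-4.5,-0.8,-1.7,0,0,7.6,9.4]
    - [-4.7,-0.3,0.0,0,0,7.6,9.4]
    - [-4.6,0.4,0.0,0,0,7.6,9.4]
    - [-4.5,1.1,0.0,0,0,7.6,9.4]
    - [-4.4,1.6,0.0,0,0,7.6,9.4]
    - [-4.1,2.1,0.0,0,0,7.5,9.4]
    - [-3.8,2.7,0.0,0,0,7.6,9.4]
    - [-3.4,3.2,0.0,0,0,7.6,9.4]
    - [-2.9,3.5,0.0,0,0,7.6,9.4]
    - [-2.5,4.0,0.0,0,0,7.6,9.4]
    - [-1.9,4.2,0.0,0,0,7.6,9.4]
    - [-1.3,4.4,0.0,0,0,7.5,9.4]
    - [-0.7,4.6,0.0,0,0,7.6,9.4]
    - [0,0,0,0,0,0,9.4]
    - [0,0,0,0,0,0,9.4]

```text
clock: 4.12
eef_pos: [579.4, -159.6, 310.3]
eef_rot: [-3.141, 0.0, 0.56]
wrist_force: [0.1, 0.8, -0.9]
finger_gap: 94.3
```

```bash
python3 - <<'E'
from plan import *
d=camera("wrist"); save(d,"w2.png"); R=cv2.Rodrigues(np.array(d["rvec"],float))[0]
print(-R.T@np.array(d["tvec"]).ravel(), R)
A=np.array([579.4,-160.4])
for z in (222,202,128): print(z,w2p(d,[*A,z]))
import pickle; D=pickle.load(open("D.pkl","rb")); D["wrist"]=d; pickle.dump(D,open("D.pkl","wb"))
plan([579.4,-160.4,310],-58,1,9.4)
E
```

```text
[ 638.10639134 -121.08639442  469.02324961] [[ 0.5321084  -0.84667567 -0.00097967]
 [-0.82046906 -0.51592336  0.24627954]
 [-0.20902433 -0.13024362 -0.96919834]]
222 [[324.97690189 199.01159387]]
202 [[324.80149698 192.71566347]]
128 [[324.32244694 175.52078688]]
start [ 579.3 -159.2  310.7] y ang -57.87 tilt [ 1.e-04  1.e-04 -1.e+00] F [-0.3  0.4  0.4] M [-0.05  0.12  0.02] gap 93.5 t 4.175
[[-0.1,0.1,0.1,0,0,np.float64(0.1),9.4]]
end [ 579.  -160.6  309.7] -57.97
```

View pics/w2.png

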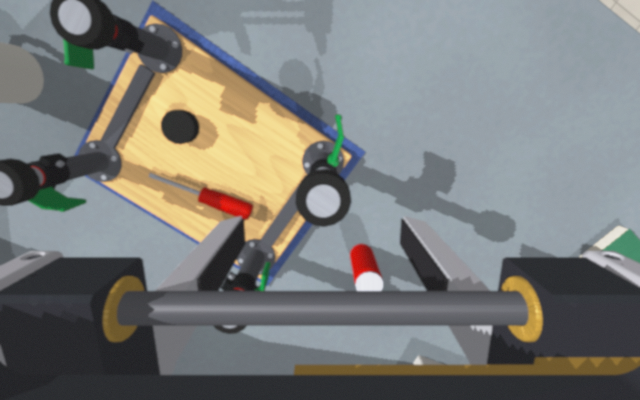

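The foot shows at wrist px (323,200), against a predicted (325,199), which agrees. The lever runs from about (337,165) to (339,117). I'll refine the pivot angle using all three views, ignoring the occluded pixels.

```bash
cat > lev2.py <<'E'
import lev
from lev import *
from scipy.optimize import least_squares
D["wrist"]=pickle.load(open("D.pkl","rb"))["wrist"]
hsv=cv2.cvtColor(D["wrist"]["image"],cv2.COLOR_RGB2HSV); m=np.zeros((400,640),np.uint8)
m[105:172,322:355]=((hsv[...,0]>45)&(hsv[...,0]<80)&(hsv[...,1]>100))[105:172,322:355]; M["wrist"]=m
# occluders: foot & sliding tube, collar
def occ(n,up=202):
    o=np.zeros((400,640),np.uint8)
    for r,z0,z1 in [(23,up,up+20),(11,128,up),(16,95,128)]:
        t=np.linspace(0,2*np.pi,40)
        c=[[A[0]+r*np.cos(q),A[1]+r*np.sin(q),z] for q in t for z in(z0,z1)]
        cv2.fillConvexPoly(o,cv2.convexHull((w2p(D[n],c)).round().astype(np.int32)),1)
    return cv2.dilate(o,np.ones((3,3),np.uint8))
O={n:occ(n) for n in M}
def score(n,ph,th):
    r=render(n,ph,th); k=1-O[n]; return ((r&M[n])*k).sum()/((r|M[n])*k).sum()
for ns in [("top",),("side",),("wrist",),("top","side","wrist")]:
    best=[]
    for ph in np.arange(-26,27,2):
        for th in np.arange(1.0,1.75,.05):
            best.append((np.mean([score(n,np.radians(ph),th) for n in ns]),ph,th))
    best.sort(reverse=True); print(ns,np.array(best[:8]).round(2).tolist())
ph,th=np.radians(best[0][1]),best[0][2]; im=[]
for n,(x,y) in {"side":(385,200),"wrist":(290,100)}.items():
    a=D[n]["image"][:,:,::-1]; b=cv2.resize(a[y:y+80,x:x+80],(400,400),interpolation=2)
    for k in cv2.findContours(render(n,ph,th),0,1)[0]: cv2.polylines(b,[((k-[x,y]+.5)*5).astype(int)],True,(0,0,255),1)
    im.append(b)
cv2.imwrite("pics/lev2.png",cv2.hconcat(im))
E
python3 lev2.py | tail -4
```

```text
('top',) [[0.7, -6.0, 1.25], [0.7, -8.0, 1.2], [0.7, -10.0, 1.05], [0.69, -4.0, 1.3], [0.69, -10.0, 1.15], [0.69, -12.0, 1.0], [0.68, 2.0, 1.4], [0.68, 0.0, 1.35]]
('side',) [[0.84, 4.0, 1.35], [0.83, 2.0, 1.3], [0.83, 0.0, 1.25], [0.82, 8.0, 1.45], [0.82, 6.0, 1.4], [0.81, -4.0, 1.15], [0.81, -6.0, 1.1], [0.8, -2.0, 1.2]]
('wrist',) [[0.76, 2.0, 1.3], [0.76, 4.0, 1.35], [0.73, 0.0, 1.25], [0.73, 6.0, 1.4], [0.69, -2.0, 1.2], [0.69, 8.0, 1.45], [0.67, -4.0, 1.15], [0.66, 2.0, 1.25]]
('top', 'side', 'wrist') [[0.74, 2.0, 1.3], [0.74, 4.0, 1.35], [0.73, 0.0, 1.25], [0.72, 6.0, 1.4], [0.71, -2.0, 1.2], [0.7, -4.0, 1.15], [0.7, 8.0, 1.45], [0.7, 6.0, 1.45]]
```

View pics/lev2.png

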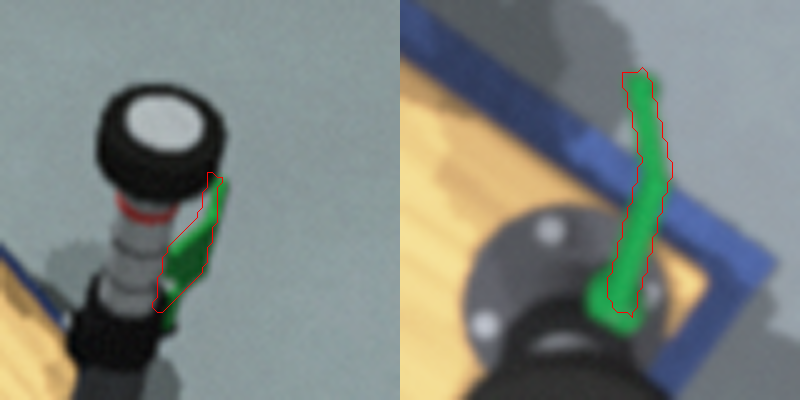

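```bash
python3 - <<'E'
from h import *
import pickle
D=pickle.load(open("D.pkl","rb")); d=D["wrist"]
# correct the calibration by matching foot top (323,200 seen)
for A in [ray_z(d,(323,200),222)[:2], np.array([579.4,-160.4])]:
    print("A",A)
    for uv in [(331,159),(332.6,159.4),(332.6,161),(334,159)]:
        w=ray_z(d,uv,124)[:2]-A; print(uv,w.round(1),np.hypot(*w).round(1),np.degrees(np.arctan2(w[1],w[0])).round(1))
g=d["image"][130:185,300:355,::-1]; cv2.imwrite("pics/bar.png",cv2.resize(g,(550,550),interpolation=2))
E
```

```text
A [ 577.83815232 -159.48558312]
(331, 159) [20.4  2.3] 20.6 6.4
(332.6, 159.4) [21.   0.6] 21.0 1.5
(332.6, 161) [19.5 -0.4] 19.5 -1.1
(334, 159) [22.2 -0.5] 22.2 -1.3
A [ 579.4 -160.4]
(331, 159) [18.9  3.2] 19.2 9.6
(332.6, 159.4) [19.4  1.5] 19.5 4.4
(332.6, 161) [18.   0.5] 18.0 1.7
(334, 159) [20.6  0.4] 20.6 1.2
```

View pics/bar.png

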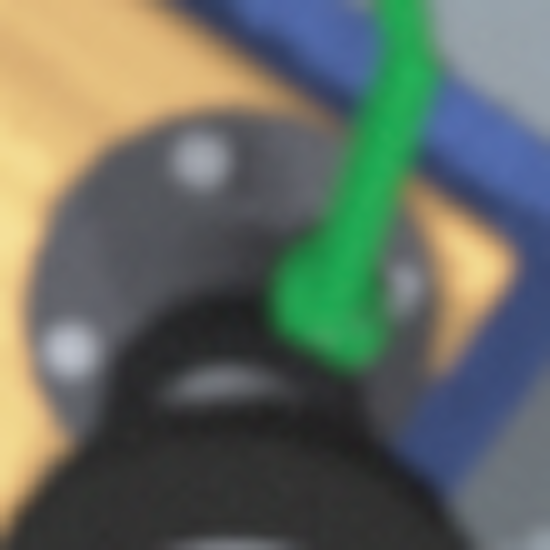

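The barrel centre is near wrist px (332.5,161), so the pivot lies at about 0° (±4°) in world and the lever is open about 1.3 rad. Descending around the foot.

Call:
jog_arm:
  increments:
    - [-0.1,0,2.5,0,0,0,9.4]
    - [0,0,2.5,0,0,0,9.4]
    - [0,0,2.5,0,0,0,9.4]
    - [0,0,2.0,0,0,0,9.4]
    - [0,0,0.7,0,0,0,9.4]
    - [0,0,0,0,0,0,9.4]

```text
clock: 4.92
eef_pos: [578.7, -160.0, 209.0]
eef_rot: [3.141, -0.0, 0.56]
wrist_force: [-0.3, -0.7, -0.1]
finger_gap: 93.9
```

```bash
python3 - <<'E'
from plan import *
for n in("side","wrist"):
    d=camera(n); save(d,n+"3.png")
g=cv2.imread("pics/side3.png")[150:300,340:490]; cv2.imwrite("pics/s3z.png",cv2.resize(g,(600,600),interpolation=2))
plan([579,-160,209],-58,1,9.4)
E
```

```text
start [ 579.  -160.3  209.6] y ang -57.94 tilt [ 1.4e-03 -5.0e-04 -1.0e+00] F [ 0.4 -0.2  0.4] M [-0.06  0.15 -0.01] gap 94.0 t 5.025
[[0.0,-0.0,0.1,0,0,np.float64(0.1),9.4]]
end [ 579.  -160.3  208.6] -58.04
```

View pics/s3z.png

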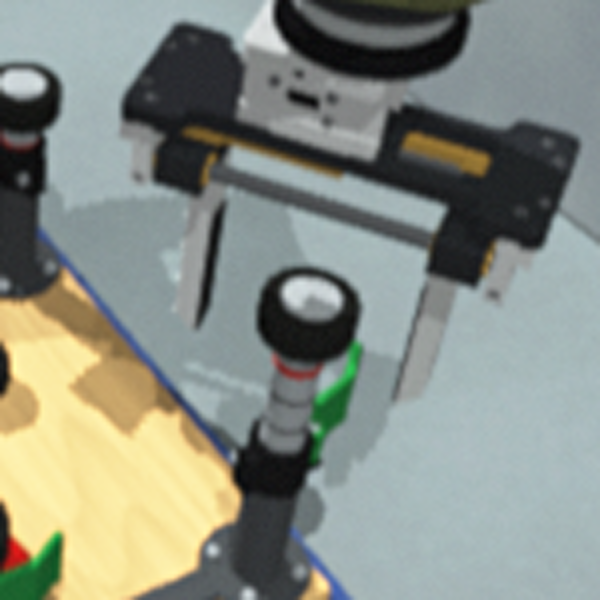

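View pics/wrist3.png

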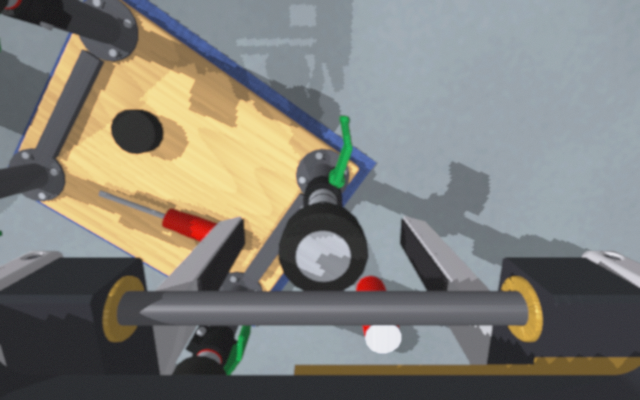

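The fingertip midpoint at side crop (300,362) lines up with the leg axis at the same height (ring at (297,368)). In the wrist view the foot at (323,254) sits between the fingertips at x 243 and 402. I'll close on it.

Call:
jog_arm:
  increments:
    - [0,0,0,0,0,0,4.0]
    - [0,0,0,0,0,0,4.0]
    - [0,0,0,0,0,0,4.0]
    - [0,0,0,0,0,0,4.0]
    - [0,0,0,0,0,0,4.0]
    - [0,0,0,0,0,0,4.0]
  squeeze: 35

```text
clock: 5.78
eef_pos: [578.8, -160.6, 208.4]
eef_rot: [3.141, -0.0, 0.559]
wrist_force: [0.5, -1.5, -0.5]
finger_gap: 45.4
```

```bash
python3 - <<'E'
from plan import *
d=camera("wrist"); save(d,"wrist4.png")
u=w2p(d,[[579.4,-160.4,222],[577.8,-159.5,222]]); print(u)
plan([579,-160,154],-58,1,9.4)
E
```

```text
[[325.42828089 253.08243648]
 [322.19866916 254.69701359]]
start [ 578.8 -160.6  208.5] y ang -57.97 tilt [ 2.e-04 -2.e-04 -1.e+00] F [ 1.4 -1.6 -0.2] M [-0.29 -0.06 -0.04] gap 45.6 t 5.825
[[0.1,-0.0,5.4,0,0,np.float64(0.0),9.4]]
end [ 579.6 -160.1  154.5] -57.97
```

View pics/wrist4.png

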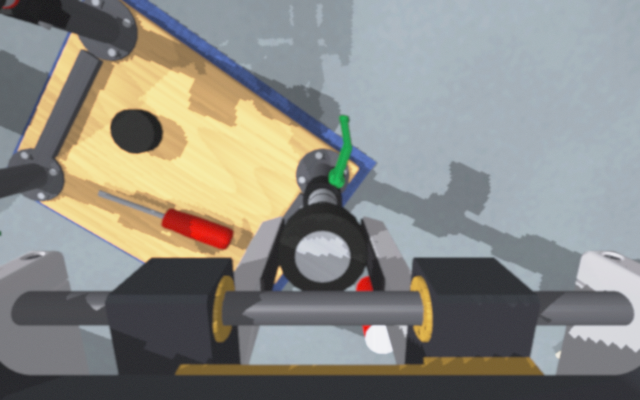

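Gripped with gap 45.6 mm. Pressing the leg in 55 mm.

Call:
jog_arm:
  increments:
    - [0,0,0.8,0,0,0,4.0]
    - [0,0,1.0,0,0,0,4.0]
    - [0,0,1.0,0,0,0,4.0]
    - [0,0,1.0,0,0,0,4.0]
    - [0,0,0.9,0,0,0,4.0]
    - [0,0,0.5,0,0,0,4.0]
    - [0,0,0.3,0,0,0,4.0]
    - [0,0,0,0,0,0,4.0]
    - [0,0,0,0,0,0,4.0]
  squeeze: 45

```text
clock: 6.95
eef_pos: [578.8, -160.6, 153.1]
eef_rot: [3.141, -0.0, 0.559]
wrist_force: [-0.9, -1.7, 5.2]
finger_gap: 45.3
```

```bash
python3 - <<'E'
from plan import *
import pickle
d=camera("side"); save(d,"side5.png"); w=camera("wrist"); save(w,"wrist5.png")
print(w2p(d,[[579,-160.2,128],[579,-160.2,148],[579,-160.2,167]]))
pickle.dump(d,open("s5.pkl","wb"))
a=d["image"][180:300,360:480,::-1]
b=w["image"][130:290,240:400,::-1]
cv2.imwrite("pics/z5.png",cv2.hconcat([cv2.resize(a,(400,400),interpolation=2),cv2.resize(b,(400,400),interpolation=2)]))
plan([579,-160,153.5],5,12,4.0)
E
```

```text
[[409.81110668 258.37083552]
 [411.24904845 251.55304628]
 [412.6587627  244.8690937 ]]
start [ 578.8 -160.6  153.1] y ang -57.97 tilt [ 3.e-04 -2.e-04 -1.e+00] F [-0.4 -1.   5. ] M [-0.38  0.28  0.01] gap 45.4 t 7.05
[[0.0,-0.0,-0.0,0,0,np.float64(-5.2),4.0],[0.0,-0.0,-0.0,0,0,np.float64(-5.3),4.0],[0.0,-0.0,-0.0,0,0,np.float64(-5.2),4.0],[0.0,-0.0,-0.0,0,0,np.float64(-5.3),4.0],[0.0,-0.0,-0.0,0,0,np.float64(-5.2),4.0],[0.0,-0.0,-0.0,0,0,np.float64(-5.3),4.0],[0.0,-0.0,-0.0,0,0,np.float64(-5.2),4.0],[0.0,-0.0,-0.0,0,0,np.float64(-5.3),4.0],[0.0,-0.0,-0.0,0,0,np.float64(-5.2),4.0],[0.0,0.0,-0.0,0,0,np.float64(-5.3),4.0],[0.1,0.0,-0.0,0,0,np.float64(-5.2),4.0],[-0.0,0.0,-0.0,0,0,np.float64(-5.3),4.0]]
end [ 578.9 -159.6  153.1] 5.03
```

View pics/z5.png

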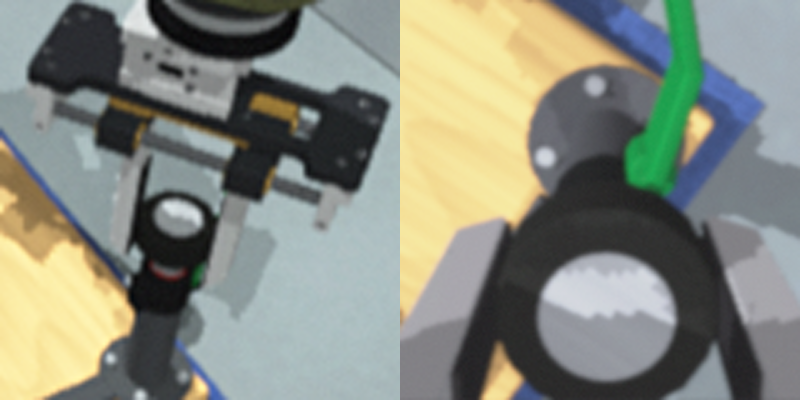

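```bash
python3 - <<'E'
import cv2,pickle
d=pickle.load(open("s5.pkl","rb"))["image"][:,:,::-1]
c=[d[230:290,380:440],d[255:315,300:360],d[160:220,315:375],d[175:235,245:305]]
t=[cv2.resize(x,(400,300) if 0 else (390,290),interpolation=cv2.INTER_NEAREST) for x in c]
cv2.imwrite("pics/z5b.png",cv2.vconcat([cv2.hconcat(t[:2]),cv2.hconcat(t[2:])]))
E
cat > ring.py <<'E'
from h import *
def ringstat(d,A,z=128):
    """red ring pixels centroid vs projected collar top"""
    hsv=cv2.cvtColor(d["image"],cv2.COLOR_RGB2HSV)
    u,v=w2p(d,[*A,z])[0]; x0,y0=int(u)-9,int(v)-12
    h=hsv[y0:y0+22,x0:x0+20]
    w=np.where((h[...,0]<8)|(h[...,0]>172),h[...,1].astype(float)-70,0).clip(0)*(h[...,2]/255)
    ys,xs=np.mgrid[y0:y0+22,x0:x0+20]
    return (round(float((w*xs).sum()/w.sum()-u),2),round(float((w*ys).sum()/w.sum()-v),2),round(float(w.sum())))
E
python3 - <<'E'
from ring import *
import pickle
d=pickle.load(open("s5.pkl","rb"))
p=[495.77,-26.2]; a=np.arctan2(-160.38+26.2+0,579.41-495.77)-np.arctan2(-130,90); print(a)
c,s=np.cos(a),np.sin(a)
for l in [(90,130),(-90,130),(-90,-130),(90,-130)]:
    A=[p[0]+c*l[0]-s*l[1],p[1]+s*l[0]+c*l[1]]; print(l,np.round(A,1),ringstat(d,A), w2p(d,[*A,128])-w2p(d,[*A,127]))
E
```

```text
-0.04813866511741205
(90, 130) [591.9  99.3] (-1.12, 2.35, 219) [[ 0.01556457 -0.32617826]]
(-90, 130) [412.1 108. ] (0.22, 2.66, 299) [[-0.03253559 -0.33101109]]
(-90, -130) [ 399.6 -151.7] (-0.57, 4.42, 524) [[ 0.00720368 -0.33222542]]
(90, -130) [ 579.4 -160.4] (-0.09, 3.69, 357) [[ 0.07087276 -0.33520866]]
```

View pics/z5b.png

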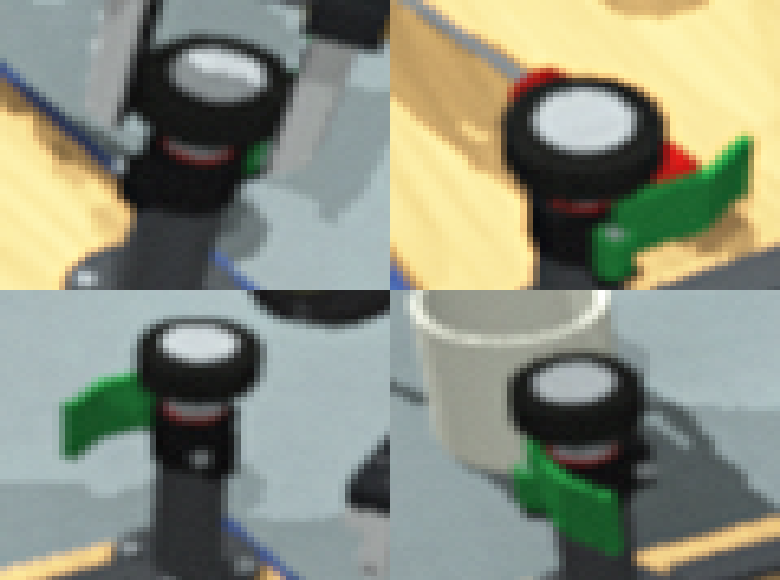

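The ring's upper half shows at the collar rim, the same as on the other three legs. The TCP dropped 55.4 mm from the 55 mm stop. Next I'll swing the lever.

Call:
jog_arm:
  increments:
    - [0,0,0,0,0,-5,4.0]
    - [0,0,0,0,0,-5,4.0]
    - [0,0,0,0,0,-5,4.0]
    - [0,0,0,0,0,-5,4.0]
    - [0,0,0,0,0,-5,4.0]
    - [0,0,0,0,0,-5,4.0]
    - [0,0,0,0,0,-5,4.0]
    - [0,0,0,0,0,-5,4.0]
    - [0,0,0,0,0,0,4.0]

```text
clock: 8.18
eef_pos: [579.2, -160.9, 153.4]
eef_rot: [3.14, 0.0, 1.257]
wrist_force: [3.9, -4.7, 5.2]
finger_gap: 45.1
```

```bash
python3 - <<'E'
from plan import *
d=camera("side"); save(d,"side6.png"); w=camera("top"); save(w,"top6.png");v=camera("wrist")
a=d["image"][180:300,360:480,::-1]
b=v["image"][110:290,230:410,::-1]
cv2.imwrite("pics/z6.png",cv2.hconcat([cv2.resize(a,(400,400),interpolation=2),cv2.resize(b,(400,400),interpolation=2)]))
plan([579,-160,153.2],5,5,4.0)
E
```

```text
start [ 579.2 -160.9  153.4] y ang -18.05 tilt [ 1.5e-03 -9.0e-04 -1.0e+00] F [ 3.1 -5.3  4.7] M [-0.9  -0.5  -0.09] gap 45.2 t 8.325
[[0.0,-0.0,0.0,0,0,np.float64(-4.6),4.0],[0.0,-0.0,0.0,0,0,np.float64(-4.6),4.0],[0.1,-0.0,0.0,0,0,np.float64(-4.6),4.0],[-0.0,-0.0,0.0,0,0,np.float64(-4.6),4.0],[-0.0,-0.0,0.0,0,0,np.float64(-4.7),4.0]]
end [ 579.3 -159.9  153.4] 5.05
```

View pics/z6.png

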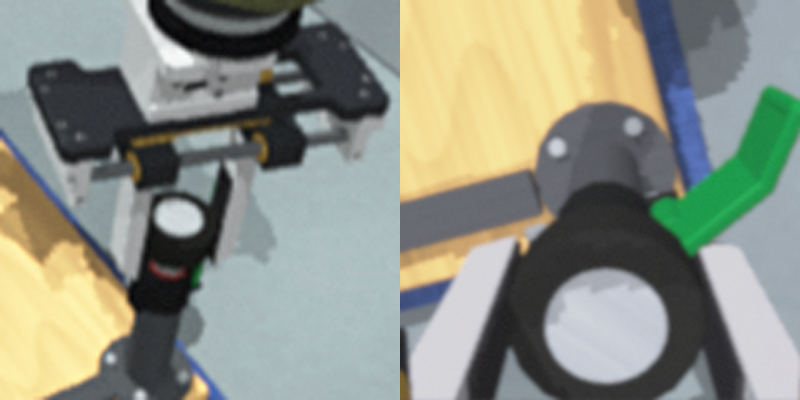

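The lever is untouched so far and the finger is just reaching it at wrist crop (700,245). Continuing slowly.

Call:
jog_arm:
  increments:
    - [0,0,0,0,0,-3,4.0]
    - [0,0,0,0,0,-3,4.0]
    - [0,0,0,0,0,-3,4.0]
    - [0,0,0,0,0,-3,4.0]
    - [0,0,0,0,0,-3,4.0]
    - [0,0,0,0,0,0,4.0]

```text
clock: 9.07
eef_pos: [579.6, -161.3, 153.6]
eef_rot: [3.139, 0.001, 1.517]
wrist_force: [5.1, -4.7, 4.6]
finger_gap: 45.4
```

```bash
cat > look.py <<'E'
from plan import *
import sys
k=sys.argv[1]
d=camera("side"); v=camera("wrist"); t=camera("top")
f=lambda i,x,y,s:cv2.resize(i["image"][y:y+s,x:x+s,::-1],(266,266),interpolation=2)
cv2.imwrite("pics/z%s.png"%k,cv2.resize(cv2.hconcat([f(d,370,210,80),f(v,230,110,180),f(t,380,115,70)]),(798,266)))
plan([579,-160,153.2],6,3,4.0)
E
python3 look.py 7
```

```text
start [ 579.6 -161.3  153.6] y ang -3.11 tilt [ 0.0029 -0.0016 -1.    ] F [ 5.9 -6.7  4.3] M [-1.56 -1.15 -0.69] gap 45.6 t 9.225
[[0.0,-0.0,0.0,0,0,np.float64(-3.0),4.0],[0.1,-0.0,0.0,0,0,np.float64(-3.1),4.0],[0.0,-0.1,0.0,0,0,np.float64(-3.0),4.0]]
end [ 578.6 -160.4  153.6] 5.99
```

View pics/z7.png

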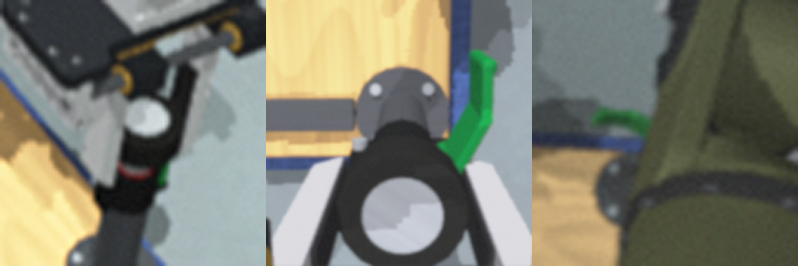

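The lever is turning. I'll continue to about 6° past, recentring slightly to ease the side force.

Call:
jog_arm:
  increments:
    - [0,0.05,0.02,0,0,-2,4.0]
    - [0,0.05,0,0,0,-2,4.0]
    - [0,0,0.02,0,0,-2,4.0]
    - [0,0,0,0,0,-2,4.0]
    - [0,0,0,0,0,0,4.0]
    - [0,0,0,0,0,0,4.0]

```text
clock: 9.98
eef_pos: [579.9, -161.9, 153.6]
eef_rot: [3.14, 0.002, 1.656]
wrist_force: [-3.1, -7.9, 9.1]
finger_gap: 45.6
```

```bash
python3 look.py 8
```

```text
start [ 579.9 -161.9  153.6] y ang 4.85 tilt [ 0.0015 -0.0023 -1.    ] F [-3.4 -8.5  9.5] M [-2.16  0.16 -1.  ] gap 45.0 t 10.125
[[0.1,-0.0,0.0,0,0,np.float64(-0.4),4.0],[0.0,-0.0,0.0,0,0,np.float64(-0.4),4.0],[0.1,-0.1,0.0,0,0,np.float64(-0.3),4.0]]
end [ 578.7 -160.   153.6] 5.95
```

View pics/z8.png

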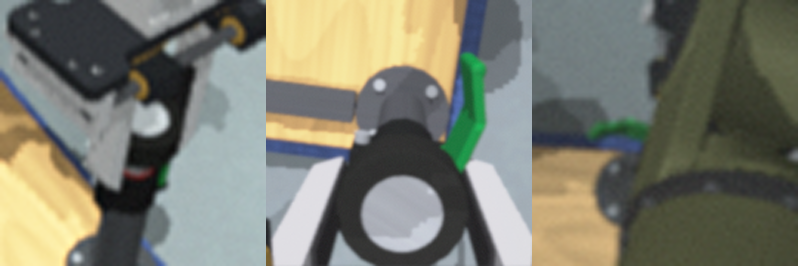

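```bash
cat > lev3.py <<'E'
from h import *
import lev,pickle
np.set_printoptions(precision=2,suppress=True)
A=np.array([579.2,-160.3]); lev.A=A
def fitlev(ds,boxes,occl=True,phs=range(-10,17,2),off=0):
    M={};O={}
    for n,d in ds.items():
        lev.D[n]=d; x0,x1,y0,y1=boxes[n]
        hsv=cv2.cvtColor(d["image"],cv2.COLOR_RGB2HSV); m=np.zeros((400,640),np.uint8)
        m[y0:y1,x0:x1]=((hsv[...,0]>45)&(hsv[...,0]<80)&(hsv[...,1]>100))[y0:y1,x0:x1]; M[n]=m
        o=np.zeros((400,640),np.uint8)
        t=np.linspace(0,2*np.pi,40)
        for r,z0,z1 in [(24,147,167),(11,128,147),(16,95,128)]:
            c=[[A[0]+r*np.cos(q),A[1]+r*np.sin(q),z] for q in t for z in(z0,z1)]
            cv2.fillConvexPoly(o,cv2.convexHull(w2p(d,c).round().astype(np.int32)),1)
        O[n]=cv2.dilate(o,np.ones((3,3),np.uint8))
    best=[]
    for ph in phs:
        for th in np.arange(-.1,1.5,.05):
            s=[]
            for n in ds:
                r=lev.render(n,np.radians(ph),th); k=1-O[n]; s.append(((r&M[n])*k).sum()/max(1,((r|M[n])*k).sum()))
            best.append((np.mean(s),ph,th))
    best.sort(reverse=True); return np.array(best[:7]),M
if __name__=="__main__":
    v=camera("wrist"); save(v,"w9.png"); pickle.dump(v,open("w9.pkl","wb"))
    b,M=fitlev({"wrist":v},{"wrist":(330,410,130,235)}); print(b)
    im=v["image"][110:250,280:420,::-1]; im=cv2.resize(im,(560,560),interpolation=2)
    for k in cv2.findContours(lev.render("wrist",np.radians(b[0][1]),b[0][2]),0,1)[0]: cv2.polylines(im,[((k-[280,110]+.5)*4).astype(int)],True,(0,0,255),1)
    cv2.imwrite("pics/z9.png",im)
E
python3 lev3.py|tail -7
```

```text
[[ 0.82  4.    0.3 ]
 [ 0.8   6.    0.35]
 [ 0.8  10.    0.4 ]
 [ 0.8   8.    0.35]
 [ 0.8   2.    0.25]
 [ 0.79  0.    0.25]
 [ 0.79 12.    0.45]]
```

View pics/z9.png

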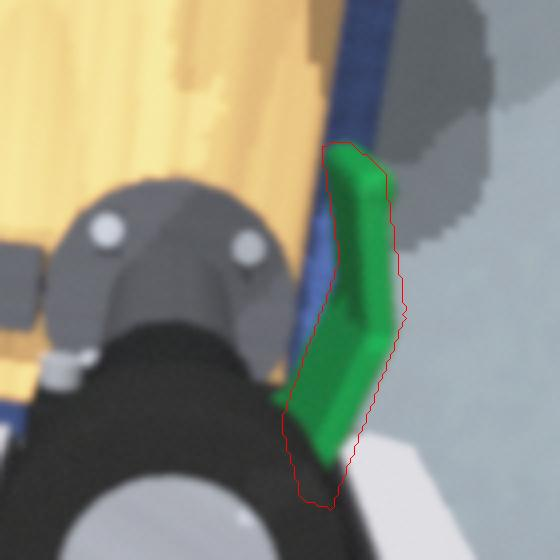

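The fit gives the pivot at about +4° and the lever about 0.3 rad open, so it needs more turn.

Call:
jog_arm:
  increments:
    - [0.05,0,0,0,0,-1.5,4.0]
    - [0.05,0,0,0,0,-1.5,4.0]
    - [0,0,0,0,0,-1.5,4.0]
    - [0,0,0,0,0,-1.5,4.0]
    - [0,0,0,0,0,0,4.0]

```text
clock: 10.8
eef_pos: [579.8, -161.3, 153.5]
eef_rot: [3.141, 0.003, 1.761]
wrist_force: [-1.3, -12.4, 8.1]
finger_gap: 45.4
```

```bash
python3 look.py 10; python3 lev3.py|tail -7
```

```text
start [ 579.8 -161.3  153.5] y ang 10.89 tilt [ 0.0016 -0.003  -1.    ] F [ -1.9 -12.    9. ] M [-2.34  0.1  -0.27] gap 45.1 t 10.95
[[0.0,-0.0,0.0,0,0,np.float64(1.6),4.0],[0.1,-0.0,0.0,0,0,np.float64(1.7),4.0],[0.0,-0.1,0.0,0,0,np.float64(1.6),4.0]]
end [ 578.7 -160.4  153.5] 5.99
[[ 0.77  6.    0.1 ]
 [ 0.76  0.    0.  ]
 [ 0.76  4.    0.05]
 [ 0.76 10.    0.15]
 [ 0.76  2.    0.05]
 [ 0.76  8.    0.1 ]
 [ 0.74 -2.   -0.05]]
```

View pics/z9.png

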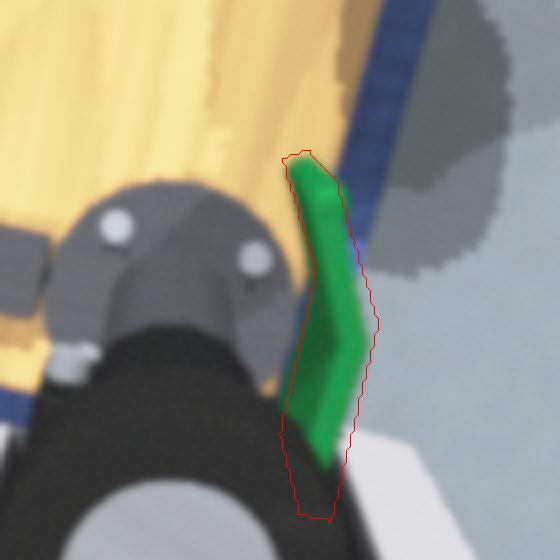

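View pics/z10.png

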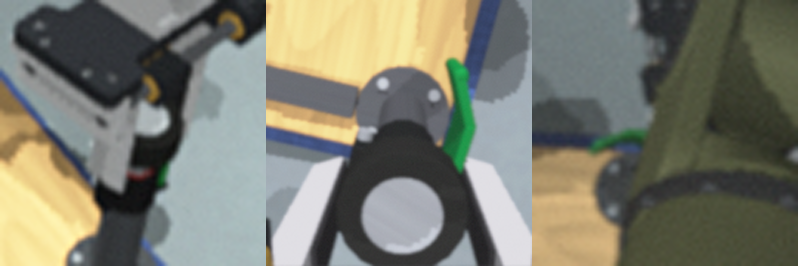

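Call:
jog_arm:
  increments:
    - [0.02,0,0,0,0,-1,4.0]
    - [0.02,0,0,0,0,-1,4.0]
    - [0,0,0,0,0,-1,4.0]
    - [0,0,0,0,0,0,4.0]

```text
clock: 11.5
eef_pos: [579.9, -161.3, 153.6]
eef_rot: [3.14, 0.004, 1.813]
wrist_force: [0.5, -14.7, 6.8]
finger_gap: 45.2
```

```bash
python3 look.py 11; python3 lev3.py|tail -7
```

```text
start [ 579.9 -161.3  153.6] y ang 13.87 tilt [ 0.0023 -0.0037 -1.    ] F [  0.4 -15.6   7.6] M [-2.97 -0.3  -0.49] gap 45.1 t 11.65
[[0.1,-0.0,0.0,0,0,np.float64(2.6),4.0],[-0.0,-0.0,0.0,0,0,np.float64(2.6),4.0],[0.0,-0.1,0.0,0,0,np.float64(2.7),4.0]]
end [ 578.7 -160.5  153.6] 5.97
[[ 0.76  4.    0.05]
 [ 0.76  2.    0.  ]
 [ 0.76  6.    0.05]
 [ 0.75  8.    0.1 ]
 [ 0.75 -2.   -0.05]
 [ 0.74 12.    0.15]
 [ 0.74  0.    0.  ]]
```

View pics/z9.png

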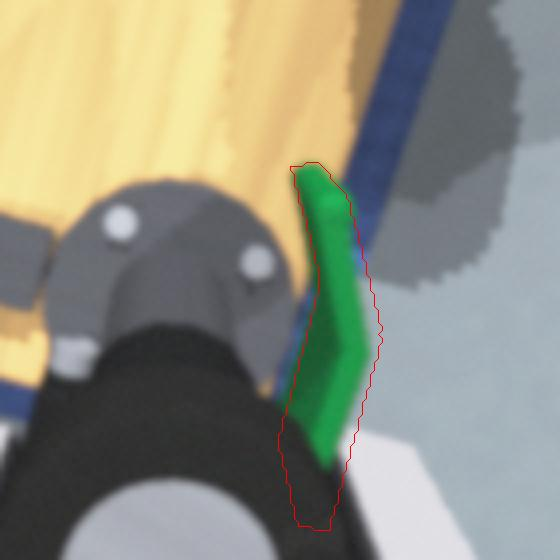

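```bash
cp w9.pkl wa.pkl
```

Call:
jog_arm:
  increments:
    - [0.02,0,0,0,0,-1,4.0]
    - [0.02,0,0,0,0,-1,4.0]
    - [0,0,0,0,0,0,4.0]

```text
clock: 12.08
eef_pos: [580.1, -161.5, 153.6]
eef_rot: [3.14, 0.005, 1.847]
wrist_force: [2.4, -18.1, 4.3]
finger_gap: 45.6
```

```bash
python3 look.py 12; python3 lev3.py|tail -7; python3 - <<'E'
from lev3 import *
# world line of blade outer bottom... track: tip & knee pixels via green mask back-projected to z=141.5, principal direction
for f in("wa.pkl","w9.pkl"):
    v=pickle.load(open(f,"rb")); hsv=cv2.cvtColor(v["image"],cv2.COLOR_RGB2HSV)
    m=(hsv[...,0]>45)&(hsv[...,0]<80)&(hsv[...,1]>100)&(hsv[...,2]>110); m[:130]=0;m[235:]=0;m[:,:340]=0;m[:,410:]=0
    ys,xs=np.nonzero(m); w=np.array([ray_z(v,(a,b),141.5)[:2] for a,b in zip(xs,ys)])
    c=w.mean(0); u,s,vt=np.linalg.svd(w-c); print(len(xs),c,np.degrees(np.arctan2(vt[0][1],vt[0][0]))%180, w[w[:,1].argmax()])
E
```

```text
start [ 580.1 -161.5  153.6] y ang 15.82 tilt [ 0.0032 -0.0047 -1.    ] F [  1.8 -17.5   4.9] M [-3.83 -0.85 -0.92] gap 45.2 t 12.225
[[0.1,-0.0,0.0,0,0,np.float64(3.3),4.0],[0.0,-0.0,0.0,0,0,np.float64(3.2),4.0],[0.1,-0.1,0.0,0,0,np.float64(3.3),4.0]]
end [ 578.6 -159.7  153.6] 6.02
[[ 0.78  2.    0.  ]
 [ 0.77  6.    0.05]
 [ 0.77  4.    0.05]
 [ 0.75 -2.   -0.05]
 [ 0.75 10.    0.1 ]
 [ 0.75  0.    0.  ]
 [ 0.75  8.    0.1 ]]
top 80 405 415 133 153
407 133 [62.4 22.5] 66.35038251599616 19.777000371397268
407 135 [57.2 22.5] 61.469744544955304 21.446763522733097
407 136 [54.6 22.5] 59.05330309521582 22.383987784278705
407 137 [52.  22.5] 56.65524905097924 23.400336210875373
408 138 [49.4 20. ] 53.31370042525819 21.977616447166994
409 139 [46.9 17.4] 50.01093784304956 20.36658406529377
410 140 [44.3 14.9] 46.7547902768304 18.530336196221747
412 141 [41.8  9.8] 42.951247162839444 13.12673541847956
413 142 [39.3  7.2] 39.93404713006569 10.403551911416505
411 144 [34.  12.4] 36.15500602541722 19.989932304003943
413 145 [31.5  7.3] 32.306097363915505 12.98843276342355
414 146 [28.9  4.7
[... 349 characters left out ...]
3 246 [33.5  4.1] 33.777906318562565 7.026050566567318
427 247 [38.6 -1.9] 38.65821455079849 -2.7689607314587015
422 249 [26.6 -1. ] 26.63729837681967 -2.222189802976502
424 250 [28.3 -5. ] 28.73636496160431 -10.062355340752156
426 251 [30. -9.] 31.283038289416485 -16.700713168188734
420 253 [16.4 -7.2] 17.927312962235526 -23.534720141467414
423 254 [ 19.8 -12.1] 23.187201578707185 -31.351041710018684
422 256 [ 14.8 -15.1] 21.09559694597097 -45.528958133581305
418 260 [  1.6 -19. ] 19.10362299473299 -85.32687853058238
417 264 [ -6.5 -25.8] 26.60023412767476 -104.13968847584492
603 [ 593.35 -125.91] 108.1740926519165 [ 585.69 -107.84]
603 [ 593.19 -125.76] 108.65937029917022 [ 585.21 -108.  ]
```

View pics/z12.png

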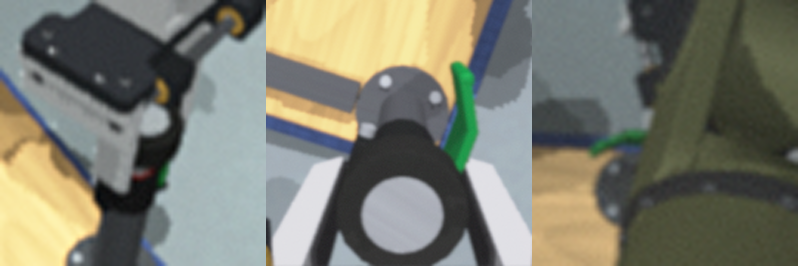

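View pics/w9.png

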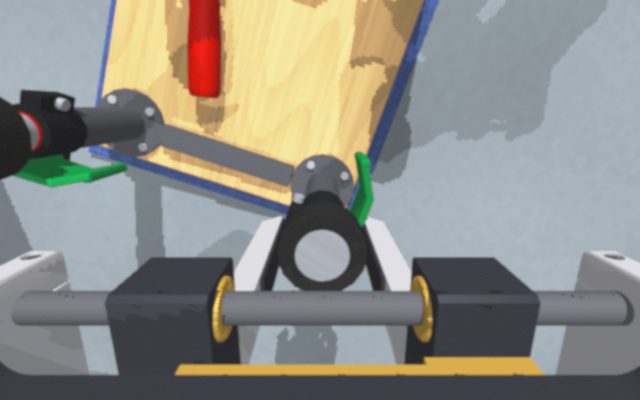

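```bash
cp w9.pkl wb.pkl
```

Call:
jog_arm:
  increments:
    - [0.02,0,0,0,0,-1,4.0]
    - [0.02,0,0,0,0,-1,4.0]
    - [0,0,0,0,0,0,4.0]

```text
clock: 12.65
eef_pos: [580.2, -161.2, 153.6]
eef_rot: [3.139, 0.006, 1.882]
wrist_force: [4.6, -19.1, 4.7]
finger_gap: 45.4
```

```bash
python3 look.py 13; cat > trk.py <<'E'
from h import *
import pickle
def trk(v):
    hsv=cv2.cvtColor(v["image"],cv2.COLOR_RGB2HSV)
    m=(hsv[...,0]>45)&(hsv[...,0]<80)&(hsv[...,1]>100)&(hsv[...,2]>110); m[:130]=0;m[235:]=0;m[:,:340]=0;m[:,410:]=0
    ys,xs=np.nonzero(m); w=np.array([ray_z(v,(a,b),141.5)[:2] for a,b in zip(xs,ys)])
    c=w.mean(0); u,s,vt=np.linalg.svd(w-c); return len(xs),c,np.degrees(np.arctan2(vt[0][1],vt[0][0]))%180, w[np.argsort(w[:,1])[-15:]].mean(0)
E
python3 - <<'E'
from trk import *
v=camera("wrist"); save(v,"w14.png"); pickle.dump(v,open("wc.pkl","wb"))
for f in("wa.pkl","wb.pkl","wc.pkl"): print(trk(pickle.load(open(f,"rb"))))
s=camera("side"); save(s,"s14.png")
from ring import ringstat
for A in ([591.9,99.3],[412.1,108],[399.6,-151.7],[579.4,-160.4]): print(ringstat(s,A))
d=s["image"][:,:,::-1]
c=[d[230:290,380:440],d[255:315,300:360],d[160:220,315:375],d[175:235,245:305]]
t=[cv2.resize(x,(300,300),interpolation=cv2.INTER_NEAREST) for x in c]
cv2.imwrite("pics/z14.png",cv2.vconcat([cv2.hconcat(t[:2]),cv2.hconcat(t[2:])]))
E
```

```text
start [ 580.2 -161.2  153.6] y ang 17.83 tilt [ 0.0041 -0.0048 -1.    ] F [  4.2 -18.7   4.7] M [-3.72 -1.38 -0.85] gap 45.5 t 12.8
[[0.1,-0.0,0.0,0,0,np.float64(3.9),4.0],[-0.0,-0.1,0.0,0,0,np.float64(4.0),4.0],[0.0,0.0,0.0,0,0,np.float64(3.9),4.0]]
end [ 579.  -160.5  153.6] 6.03
(603, array([ 593.35099455, -125.91449063]), np.float64(108.1740926519165), array([ 585.20549111, -108.51448489]))
(603, array([ 593.18711451, -125.76434213]), np.float64(108.65937029917022), array([ 584.95690491, -108.63165607]))
(597, array([ 593.00477647, -125.51086921]), np.float64(109.22052885099438), array([ 584.78505298, -108.79583154]))
(-1.02, 2.34, 214)
(0.31, 2.66, 307)
(-0.55, 4.42, 516)
(3.07, 3.95, 223)
```

View pics/z14.png

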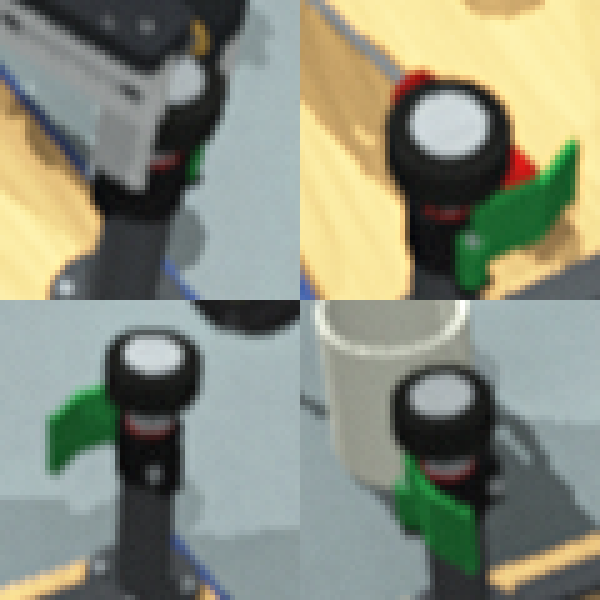

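The lever tip moved only about 0.2 mm during the last 2° of turn, so it's at its stop. One short hold to confirm it's stable, then I'll hand in.

Call:
jog_arm:
  increments:
    - [0,0,0,0,0,0,4.0]
    - [0,0,0,0,0,0,4.0]
    - [0,0,0,0,0,0,4.0]

```text
clock: 13.28
eef_pos: [580.3, -161.2, 153.6]
eef_rot: [3.139, 0.006, 1.882]
wrist_force: [4.8, -19.1, 4.0]
finger_gap: 45.5
```

```bash
python3 - <<'E'
from trk import *
v=camera("wrist"); print(trk(v)); s=read_state(); print(s["eef_pos"],s["wrist_force"],s["finger_gap"],s["clock"])
print(sign_off())
E
```

```text
(600, array([ 592.99421853, -125.51013642]), np.float64(109.16726256562191), array([ 584.68196841, -108.82911695]))
[ 580.25597768 -161.18000471  153.63008041] [  5.52195934 -19.87160551   4.29474476] 45.43440020023422 13.325
the job is handed in; nothing more can be done
None
```

I gripped the foot from above and pressed the leg in about 55 mm. Still holding the foot, I turned the gripper counter-clockwise until its finger pushed the green lever onto its stop. I handed in at 13.3 s, still gripping (gap 45.4 mm, grip set to 45 N).

**Ring:** the tool came down 54.9 mm from the leg's 55 mm stop, so the ring should be within about 0.5 mm of the mark. In the side picture its upper half shows above the collar, as on the other three legs. My pixel check of the ring at the end was unreliable because a finger hid part of it.

**Lever:** the fit gives 0 to 0.05 rad, which I read as closed. Over the last 2° of turning the tip moved only about 0.2 mm. The fit cannot fully separate lever angle from pivot angle.

**Finger position:** the finger ended about 14 to 16° past the pivot as I estimate it (pivot good to about ±4°), slightly over the 0 to 12° you gave.

**Force:** at hand-in about 20 N of side force was still on the wrist, from the finger pressing the lever.

**Other items:** I saw no contact with the mug, red tube, screwdriver or spare foot. I did not check their positions again at the end.

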